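# Clear the tilted stage and hold the sample slide flush on it

## Robot

A 6-joint arm with a two-finger parallel gripper is mounted at the origin on a cart in front of the work surface, level with it; the furniture and walls round the work are solid. World frame = base frame: x ahead of the robot, y to its left, z up, the work surface at z = 0. Lengths are in mm, angles in degrees, forces in N, time in s.
With the tool pointing down it reaches from about 300 to 850 mm from the base axis. Payload 4.2 kg.
Tool frame: the origin (TCP) lies at the very end of the fingers, on their centre line; the grasp point (between the pads) lies 19 mm behind it (env.grasp_offset is the distance from the TCP to the grasp point, in mm); z points along the fingers, y is the line along which they close (so a half turn about z gives the same grasp; the last joint's range is limited). The gripper opens to 91 mm and grips with 3 to 60 N. Pads are 32 mm wide; open, the fingers measure 118 mm over their backs; the gripper's body (76 mm by 178 mm) begins 60 mm behind the grasp point.
Start: joints at [-76.031, 18.312, 89.639, -0, 72.044, -1.146], TCP at [149.935, -555.126, 192.276] pointing down, gripper open.
Joint ranges: [-177.97, 177.97], [-48.28, 115.42], [12.27, 149.76], [-77.06, 257.06], [2.81, 150.46], [-146.56, 146.56]. Speed limits (degrees/s): [147.25, 147.25, 180, 180, 180, 180].

## Interface

Orientations are given as [roll, pitch, yaw] about the fixed x, y, z axes, in that order (R = Rz(yaw) Ry(pitch) Rx(roll)).
In Python, from workcell import env, eyes gives the robot as it stands.
- The arm moves only by the tool send_rows, never from a script. Its arguments are lists of equal length, an entry for each row: "grip": the opening, from -1 (shut) to 1 (fully open), so that 0 is half open; "xyz": the shift along the world's x, y, z in m, a list of three; "yaw": the turn about the world's z in degrees. A call has 1 to 8 rows; each row is the pose to reach, as a shift and turn from the pose commanded when the call began; what a row does not reach only later rows make up. A row lasts 1/12 s, in which the tool goes at most 41.7 mm and 7.16 degrees, less where a joint would pass 70% of its speed; a pose out of reach is approached as far as the arm can. A call with a gripper value outside its range is refused whole. The fingers move at their own pace and stop on an object; "grip_force" is the grip in N (left out, the last holds). Time passes only in rows, so rows that repeat a pose let the fingers close. It gives the time, the measured TCP pose, the force, the opening and the grip force at its end, in the units of the state.
- env.state(): the state, without advancing time (a new reading comes with each control period).
- eyes.grab_frame(name): name is "scene" or "top"; returns a dict with "frame" (420x560x3 uint8, red, green, blue), "fx", "fy", "cx", "cy" (pixels), "pose" (4x4, takes a point from camera to world coordinates). Camera axes: x right, y down, z forward; pixel columns grow to the right and rows downward; lengths in mm; the calibration is good to about 2 mm. A picture is of the moment at which its call begins. There is no depth.
- env.job_done(): hands the job in; it is judged then, once.
The state is a dict: "time_s": time; "qpos": joint angles; "qvel": joint speeds; "effort": joint torques, N m; "ee_pos": TCP position; "ee_rot": TCP orientation; "force": force on the tool from outside, world axes, zero at the start; "torque": the same for the moment, N m; "gripper_width": finger opening in mm; "gripper_force": force on a finger pad.
Only numpy, scipy, OpenCV 4.12 (cv2) and the standard library are available. Lean on these libraries where they do the work, as an engineer would, in place of code of your own. Each camera call takes 0.05 s, during which the arm holds its last target. There are 200 camera calls.

## Task

Take the scraper block and wipe the three ceramic chips off the sloped face of the small tilting stage onto the worktop, then stand the scraper upright on the worktop, clear of the stage, and let go of it. Then pick up the slide holder by its fin, tilt it to match the slope, lay it flush, centred and square on the stage face, with its long side along the slope, and push the sprung face in about half of its travel without bottoming it; finish while still gripping the holder and pressing it there. Move the chips with the scraper only, not with the fingers or the slide holder, and leave the crucible, the petri dish and the tape spool where they are.

Things in the scene. Friction and masses are not known exactly. Their poses are not given: they have to be found in the camera images.
- face_centre (a point): top centre, 62 mm above the worktop, of the stage's sprung dark steel face: a plain 5 mm plate, 84 mm (x, up the slope) by 60 mm (y, level), no rim. z: normal out of the face; its low edge (-x) is turned roughly to the robot. The slope is locked at 0.16 to 0.36 rad and does not yield. Cradle and base lie beneath the face, so the sides are open
- stage_face (a joint): how far the sprung face is pushed in along its normal: 0 is out, 0.008 m is bottomed; it starts to yield at about 3 N and takes 1.5 N more per mm (about 9 N at 4 mm)
- holder_grip (a point): slide holder: flat aluminium plate 76 mm (x) by 40 mm (y), 6 mm thick, a glass slide let into its flat underside, with an upright fin on top, 34 mm long (x), 14 mm thick (y), from 6 to 42 mm above the underside. Point on the fin's centre line 28 mm above the underside; z points up through the fin. 0.1 kg; stands on the worktop
- slide_holder: the same slide holder; origin at the centre of its underside
- scraper_grip (a point): scraper block: grey plastic, 24 mm (x) by 66 mm (y, the wiping front, wider than the stage face), 14 mm high with its dark sole; upright fin on top, 28 mm long (x), 14 mm thick (y), from 14 to 51 mm above the sole. Point on the fin's centre line 36 mm above the sole; z points up. 0.08 kg; stands on the worktop
- scraper: the same scraper block; origin at the centre of its sole
- stage: the tilting stage with its face; origin under the middle of its fixed base (72 x 66 mm), on the worktop; its x is the horizontal direction of the upward slope
- chip_1_mid (a point): middle of a loose white ceramic chip, 13 mm across and 8 mm high, 10 g, lying on the stage face near the level line through its centre
- chip_1: the same chip; origin in its underside
- chip_2_mid (a point): middle of a loose white ceramic chip, 13 mm across and 8 mm high, 10 g, lying on the stage face near the level line through its centre
- chip_2: the same chip; origin in its underside
- chip_3_mid (a point): middle of a loose white ceramic chip, 13 mm across and 8 mm high, 10 g, lying on the stage face near the level line through its centre
- chip_3: the same chip; origin in its underside
- crucible: white crucible 44 mm wide, 36 mm high, bystander behind the stage; origin at its foot
- petri_dish: petri dish 60 mm wide, 15 mm high, bystander behind the stage; origin at its foot
- ptfe_tape: spool of tape 52 mm wide, 14 mm high, lying flat, bystander; origin at its foot

How it is judged:
By the outcome, as a careful person would: the job done as asked, in the order asked, and still so for the second after the job is handed in, while the arm keeps its last pose, push and grip.
It also fails if it takes over 72 s, if anything falls off the work surface, if the arm or the gripper's body presses on something with over 40 N, if the wrist force passes 120 N, or if a joint passes its speed limit or range.

## Working session

There is one attempt and no reset: what is moved stays moved. The work goes in short steps, Python scripts to look and compute and a tool call to move; the robot and the scene stay as the last step left them, time stands still between calls to the robot, and variables do not carry over. Pictures are saved under pics/ and viewed, at most 10 in all, crops included, and the job is handed in when it is done.

Besides the shell and the picture viewer there is one more tool, called after "Request:" as name(argument=value, ...) on one line, values as JSON. send_rows: Moves the arm, as the interface text tells. Its arguments: {"type":"object","properties":{"grip":{"type":"array"},"xyz":{"type":"array"},"yaw":{"type":"array"},"grip_force":{"type":"number"}},"required":["grip","xyz","yaw"]}

```bash
ls; mkdir -p pics; python3 - <<'E'
from workcell import env, eyes
import cv2,numpy as np
for n in("scene","top"):
    f=eyes.grab_frame(n); cv2.imwrite(f"pics/{n}0.png",f["frame"][:,:,::-1]); print(n,f["fx"],f["fy"],f["cx"],f["cy"],np.round(f["pose"],3).tolist())
print(env.state())
E
```

```text
pics
scene 383.4475863637914 383.4475863637914 273.3438277825584 205.05063171411925 [[-0.871, -0.349, 0.345, 219.817], [-0.491, 0.63, -0.602, 635.806], [-0.007, -0.694, -0.72, 849.208], [0.0, 0.0, 0.0, 1.0]]
top 520.4062143283946 520.4062143283946 279.7394787229466 206.3902910998699 [[-0.07, -0.978, 0.198, 387.596], [-0.998, 0.068, -0.015, -18.749], [0.001, -0.199, -0.98, 1226.712], [0.0, 0.0, 0.0, 1.0]]
{'time_s': 0.1, 'qpos': array([-7.60333487e+01,  1.83487247e+01,  8.96974884e+01,  6.16071081e-04,
        7.20440941e+01, -1.14526319e+00]), 'qvel': array([ 0.02010333, -0.05980342, -0.08652406, -0.00563758,  0.03705752,
       -0.09159653]), 'effort': array([ 5.47995187e-04, -4.13333023e+01, -2.32509577e+01,  7.28851953e-02,
        4.22188779e-02, -6.01284228e-05]), 'ee_pos': array([ 149.80274552, -554.65688884,  191.50995691]), 'ee_rot': array([-1.79909723e+02, -2.39064193e-03,  1.51117222e+01]), 'force': array([-0.17083823,  0.85526409,  0.6421319 ]), 'torque': array([-0.00133104, -0.00322415, -0.03962468]), 'gripper_force': 0.0, 'gripper_width': 91.02743222285733}
```

View pics/scene0.png

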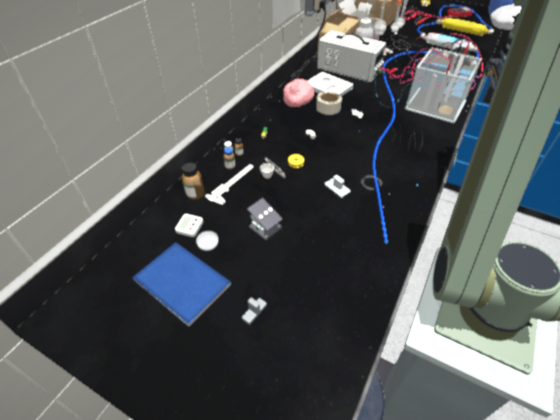

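View pics/top0.png

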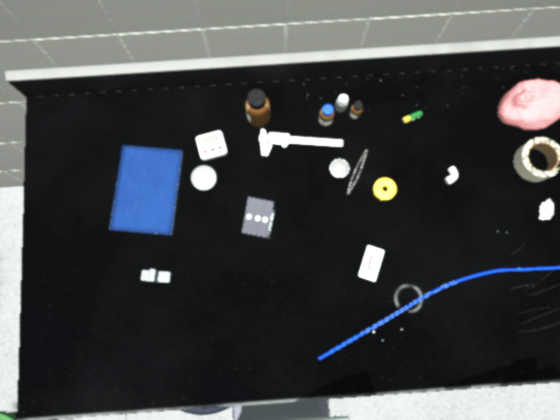

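```bash
python3 - <<'E'
import cv2,numpy as np
t=cv2.imread("pics/top0.png");s=cv2.imread("pics/scene0.png")
def c(im,x,y,w,h,k): return cv2.resize(im[y:y+h,x:x+w],(w*k,h*k),interpolation=cv2.INTER_CUBIC)
a=np.hstack([c(t,235,190,50,56,5),c(t,130,250,50,56,5),c(t,345,235,50,56,5)])
b=np.hstack([c(s,240,190,50,56,5),c(s,230,285,50,56,5),c(s,312,160,50,56,5)])
im=np.vstack([a,b]);cv2.imwrite("pics/crop0.png",im);print(im.shape)
E
```

```text
(560, 750, 3)
```

View pics/crop0.png

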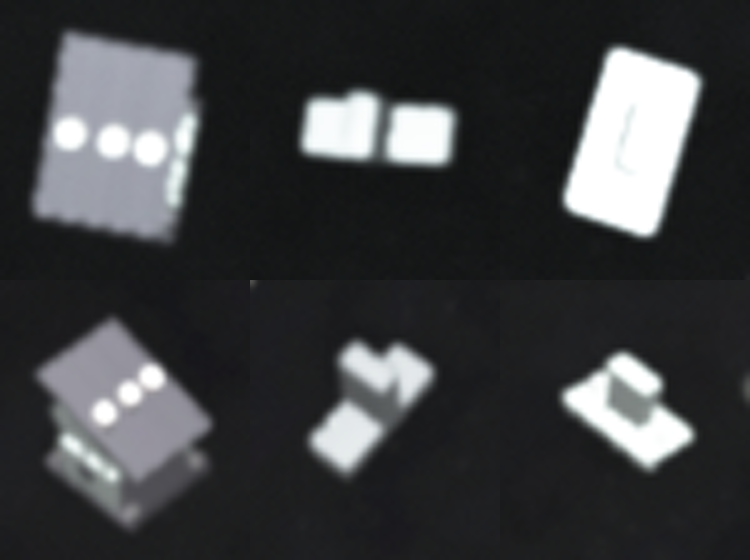

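```bash
cat >h.py <<'E'
import numpy as np,cv2
from scipy.optimize import least_squares,minimize
from scipy.spatial.transform import Rotation as Ro
from workcell import env,eyes
def proj(f,P):
    T=np.linalg.inv(f["pose"]);p=np.atleast_2d(P)@T[:3,:3].T+T[:3,3]
    return np.c_[f["fx"]*p[:,0]/p[:,2]+f["cx"],f["fy"]*p[:,1]/p[:,2]+f["cy"]]
def ray(f,uv,z):
    d=f["pose"][:3,:3]@[(uv[0]-f["cx"])/f["fx"],(uv[1]-f["cy"])/f["fy"],1];o=f["pose"][:3,3]
    return o+d*(z-o[2])/d[2]
def box(x0,x1,y0,y1,z0,z1): return np.array([[a,b,c] for a in(x0,x1) for b in(y0,y1) for c in(z0,z1)],float)
HOLD=[box(-38,38,-20,20,0,6),box(-17,17,-7,7,6,42)]
SCR=[box(-12,12,-33,33,0,14),box(-14,14,-7,7,14,51)]
K=6
def sil(f,boxes,roi,R,t):
    m=np.zeros((roi[3]*K,roi[2]*K),np.uint8)
    for b in boxes:
        h=cv2.convexHull(((proj(f,b@R.T+t)-roi[:2]+.5)*K*16).astype(np.int32))
        cv2.fillConvexPoly(m,h,1,shift=4)
    return m
def mask(f,roi,th):
    x,y,w,h=roi;g=f["frame"][y:y+h,x:x+w].max(2)
    return (cv2.resize(g,(w*K,h*K),interpolation=cv2.INTER_CUBIC)>th).astype(np.uint8)
E
cat >fit.py <<'E'
from h import *
F={n:eyes.grab_frame(n) for n in("scene","top")}
def fit(boxes,rois,x0,th,cams=("scene","top")):
    M={n:mask(F[n],rois[n],th) for n in cams}
    for n in cams:
        k=np.ones((13,13),np.uint8); M[n]=cv2.morphologyEx(M[n],cv2.MORPH_CLOSE,k)
    def c(p):
        R=Ro.from_euler("z",p[2],degrees=True).as_matrix()
        return sum((sil(F[n],boxes,rois[n],R,[p[0],p[1],0])!=M[n]).sum()/M[n].sum() for n in cams)
    r=min((minimize(c,[*x0[:2],a],method="Nelder-Mead",options=dict(initial_simplex=np.array([[x0[0],x0[1],a],[x0[0]+8,x0[1],a],[x0[0],x0[1]+8,a],[x0[0],x0[1],a+15]]))) for a in x0[2]),key=lambda r:r.fun)
    return np.round(r.x,1),round(r.fun,3)
T=F["top"]
for nm,B,uv,rs,rt in(("scr",SCR,(155,276),(230,285,50,56),(130,250,50,56)),("hold",HOLD,(371,263),(312,160,50,56),(345,235,50,56))):
    x0=ray(T,uv,8)
    for cams in(("scene","top"),("top",),("scene",)):
        print(nm,cams,fit(B,dict(scene=rs,top=rt),[x0[0],x0[1],range(-75,105,30)],90,cams))
# stage
o=lambda u,x:x+(np.array(u)+.5)/5-.5
ct=[o(u,np.array([235,190])) for u in((66,32),(198,58),(173,243),(32,215))]
cs=[o(u,np.array([240,190])) for u in((113,38),(212,145),(135,200),(36,95))]
loc=np.array([[42,30,0],[42,-30,0],[-42,-30,0],[-42,30,0]])
best=None
def pts(p): return loc@(Ro.from_euler("z",p[2],degrees=True)*Ro.from_euler("y",-p[3])).as_matrix().T+[p[0],p[1],62]
x0=ray(T,np.mean(ct,0),62)
for k in range(4):
    l=lambda p:np.r_[(proj(T,pts(p))-ct).ravel(),(proj(F["scene"],pts(p))-np.roll(cs,k,0)).ravel()]
    r=least_squares(l,[x0[0],x0[1],-9,.25])
    if best is None or r.cost<best.cost: best=r;print(k,np.round(r.x,3),r.cost,np.round(r.fun,1))
p=best.x
R=(Ro.from_euler("z",p[2],degrees=True)*Ro.from_euler("y",-p[3])).as_matrix()
n=R[:,2];c=np.array([p[0],p[1],62])+8*n
for u in((70,133),(113,141),(149,148)):
    uv=o(u,np.array([235,190]));d=ray(T,uv,0)-T["pose"][:3,3];q=T["pose"][:3,3]
    print("chip",np.round(R.T@(q+d*((c-q)@n)/(d@n)-c),1))
for q in((105,133),(130,112),(152,97)):
    f=F["scene"];uv=o(q,np.array([240,190]));d=ray(f,uv,0)-f["pose"][:3,3];q=f["pose"][:3,3]
    print("chip s",np.round(R.T@(q+d*((c-q)@n)/(d@n)-c),1))
f=F["scene"]
for u in((130,248),(208,180),(47,180)):print("base",ray(f,o(u,np.array([240,190])),5))
for nm,uv in(("dish",(203,178)),("cruc",(339,168)),("tape",(385,189))):print(nm,ray(T,uv,10))
E
python3 fit.py
```

```text
scr ('scene', 'top') (array([491.1, 262.4,  -8. ]), np.float64(0.271))
scr ('top',) (array([489.8, 264.1,  -6.4]), np.float64(0.113))
scr ('scene',) (array([491.7, 260.7,  -8. ]), np.float64(0.093))
hold ('scene', 'top') (array([ 486.1, -240.9,  -17.5]), np.float64(0.333))
hold ('top',) (array([ 483.9, -241.4,  -23. ]), np.float64(0.195))
hold ('scene',) (array([ 485.9, -240.1,  -18.1]), np.float64(0.136))
0 [ 6.03382e+02  1.52290e+01 -4.18010e+01 -3.95000e-01] 914.7562758201545 [ 10.5   0.9   4.5  11.2 -11.9  -1.4  -4.7 -12.1 -11.4  12.5 -11.4 -13.9
  12.9 -13.7  11.6  12.7]
1 [ 6.02353e+02  1.58550e+01 -1.48310e+01  3.33000e-01] 3.865211246597693 [ 0.   0.4 -0.4  0.1 -1.9 -1.   0.6 -0.3  0.3 -0.5  0.3 -0.1  0.6 -0.8
  0.9 -0. ]
chip [-1.  19.7 -0. ]
chip [-1.  -0.1 -0. ]
chip [ -1.1 -16.7  -0. ]
chip s [-2.1 21.2 -0. ]
chip s [-1.1  0.8 -0. ]
chip s [ -1.7 -16.   -0. ]
base [577.70256061  57.01111857   5.        ]
base [563.48509764  -8.71960233   5.        ]
base [645.36568203  36.73328524   5.        ]
dish [716.12239997 142.93636601  10.        ]
cruc [ 718.25518055 -186.63102303   10.        ]
tape [ 658.54562091 -292.06228284   10.        ]
```

```bash
sed -i 's/\],90,cams))/],TH,cams))/; s/^T=F\["top"\]/import sys;TH=float(sys.argv[1]);T=F["top"]/; s/\[x0\[0\],x0\[1\],-9,.25\])/[x0[0],x0[1],-9,.25],loss="soft_l1",f_scale=.3)/' fit.py
for t in 60 130 170; do echo $t; python3 fit.py $t | grep -E "scr|hold|^1"; done
```

```text
60
scr ('scene', 'top') (array([491.1, 261.8,  -9.2]), np.float64(0.245))
scr ('top',) (array([490.1, 264.5,  -4.3]), np.float64(0.16))
scr ('scene',) (array([491.2, 261.6,  -9.7]), np.float64(0.051))
hold ('scene', 'top') (array([ 485.2, -240.7,  -16.8]), np.float64(0.446))
hold ('top',) (array([ 483.2, -239.6,  -20.1]), np.float64(0.231))
hold ('scene',) (array([ 485.7, -240.1,  -13.8]), np.float64(0.21))
1 [ 6.02673e+02  1.65560e+01 -1.55110e+01  3.13000e-01] 1.464228928178909 [-0.   0.1 -0.5  0.1 -2.5 -1.   0.  -0.6  0.1 -0.4  0.2  0.1  0.4 -0.7
130
scr ('scene', 'top') (array([490.3, 262.9,  -8.2]), np.float64(0.62))
scr ('top',) (array([490. , 264. , 171.7]), np.float64(0.096))
scr ('scene',) (array([491.7, 259.3,  -5.2]), np.float64(0.468))
hold ('scene', 'top') (array([ 486.5, -240.9,  -22. ]), np.float64(0.228))
hold ('top',) (array([ 485.9, -241. ,  -20.1]), np.float64(0.155))
hold ('scene',) (array([ 487.2, -241.8,  -21. ]), np.float64(0.07))
1 [ 6.02673e+02  1.65560e+01 -1.55110e+01  3.13000e-01] 1.464228928178909 [-0.   0.1 -0.5  0.1 -2.5 -1.   0.  -0.6  0.1 -0.4  0.2  0.1  0.4 -0.7
170
scr ('scene', 'top') (array([489.9, 263.2,  -8.3]), np.float64(1.072))
scr ('top',) (array([489.9, 264.4,  -8.5]), np.float64(0.226))
scr ('scene',) (array([492. , 258.4,  -2.3]), np.float64(0.798))
hold ('scene', 'top') (array([ 486.4, -241.7,  -22.6]), np.float64(0.345))
hold ('top',) (array([ 485.1, -241.3,  -23. ]), np.float64(0.116))
hold ('scene',) (array([ 486.7, -241.5,  -22.8]), np.float64(0.226))
1 [ 6.02673e+02  1.65560e+01 -1.55110e+01  3.13000e-01] 1.464228928178909 [-0.   0.1 -0.5  0.1 -2.5 -1.   0.  -0.6  0.1 -0.4  0.2  0.1  0.4 -0.7
```

Request:
send_rows(grip=[1, 1, 1, 1, 1, 1, 1, 1], xyz=[[0.015, 0.037, 0], [0.03, 0.074, 0], [0.045, 0.111, 0], [0.06, 0.148, 0], [0.075, 0.185, 0], [0.09, 0.222, 0], [0.105, 0.259, 0], [0.12, 0.296, 0]], yaw=[-3, -6, -9, -12, -15, -18, -21, -23])

```text
time_s: 1.17
ee_pos: [270.2, -257.4, 192.5]
ee_rot: [180.0, -0.1, -8.1]
force: [0.9, 0.1, 0.8]
gripper_width: 91.3
gripper_force: 0.0
```

Request:
send_rows(grip=[1, 1, 1, 1, 1, 1, 1, 1], xyz=[[0.015, 0.037, 0], [0.03, 0.074, 0], [0.045, 0.111, 0], [0.06, 0.148, 0], [0.075, 0.185, 0], [0.09, 0.222, 0], [0.105, 0.259, 0], [0.12, 0.296, 0]], yaw=[0, 0, 0, 0, 0, 0, 0, 0])

```text
time_s: 1.83
ee_pos: [390.2, 39.0, 192.7]
ee_rot: [180.0, -0.1, -7.9]
force: [0.0, -0.8, 0.8]
gripper_width: 91.5
gripper_force: 0.0
```

Request:
send_rows(grip=[1, 1, 1, 1, 1, 1, 1, 1], xyz=[[0.015, 0.037, 0], [0.03, 0.074, 0], [0.045, 0.111, -0.01], [0.06, 0.148, -0.03], [0.075, 0.185, -0.05], [0.09, 0.205, -0.07], [0.101, 0.225, -0.09], [0.101, 0.225, -0.09]], yaw=[0, 0, 0, 0, 0, 0, 0, 0])

```text
time_s: 2.5
ee_pos: [490.7, 264.5, 97.9]
ee_rot: [179.9, 0.3, -7.7]
force: [-0.4, -0.7, -0.7]
gripper_width: 91.5
gripper_force: 0.0
```

Request:
send_rows(grip=[1, 1, 1, 1, 1], xyz=[[0, 0, -0.02], [0, 0, -0.04], [0, 0, -0.042], [0, 0, -0.042], [0, 0, -0.042]], yaw=[0, 0, 0, 0, 0])

```text
time_s: 2.92
ee_pos: [491.5, 261.8, 61.4]
ee_rot: [-180.0, -0.1, -7.9]
force: [-0.1, 0.4, 0.4]
gripper_width: 91.5
gripper_force: 0.0
```

```bash
python3 - <<'E'
from h import *
s=eyes.grab_frame("scene");t=eyes.grab_frame("top")
def c(im,x,y,w,h,k): return cv2.resize(im["frame"][y:y+h,x:x+w,::-1],(w*k,h*k),interpolation=cv2.INTER_CUBIC)
cv2.imwrite("pics/a.png",np.hstack([c(s,190,220,100,120,4),c(t,100,210,100,120,4)]))
print(env.state()["ee_pos"])
E
```

```text
[491.90336364 262.08333452  61.88742245]
```

View pics/a.png

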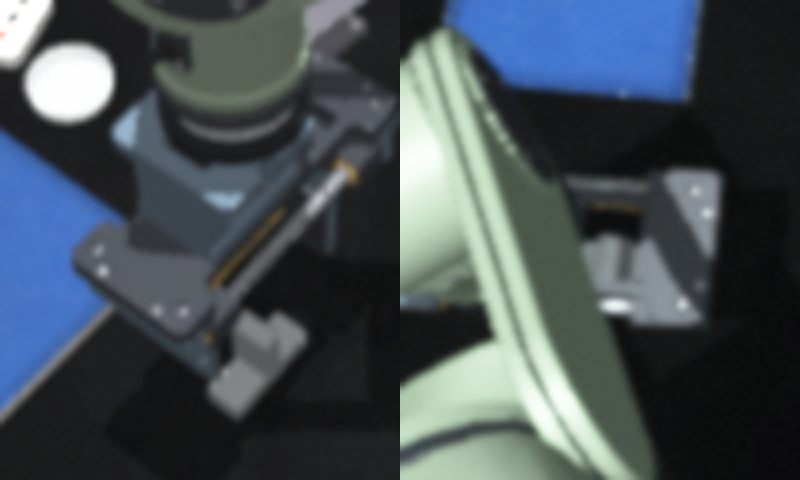

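Request:
send_rows(grip=[1, 1, 1, 1, -1, -1, -1, -1], xyz=[[0, 0, -0.02], [0, 0, -0.04], [0, 0, -0.042], [0, 0, -0.042], [0, 0, -0.042], [0, 0, -0.042], [0, 0, -0.042], [0, 0, -0.042]], yaw=[0, 0, 0, 0, 0, 0, 0, 0], grip_force=25)

```text
time_s: 3.68
ee_pos: [491.5, 262.2, 19.2]
ee_rot: [-179.9, -0.1, -7.9]
force: [0.5, 0.3, -0.1]
gripper_width: 67.3
gripper_force: 0.0
```

Request:
send_rows(grip=[-1, -1, -1, -1, -1, -1], xyz=[[0, 0, 0], [0, 0, 0], [0, 0, 0], [0, 0, 0], [0, 0, 0], [0, 0, 0]], yaw=[0, 0, 0, 0, 0, 0])

```text
time_s: 4.18
ee_pos: [490.9, 261.9, 18.3]
ee_rot: [180.0, 0.0, -7.9]
force: [-0.4, 0.2, -0.3]
gripper_width: 27.6
gripper_force: 0.0
```

Request:
send_rows(grip=[-1, -1, -1, -1, -1, -1], xyz=[[0, 0, 0], [0, 0, 0], [0, 0, 0], [0, 0, 0], [0, 0, 0], [0, 0, 0]], yaw=[0, 0, 0, 0, 0, 0])

```text
time_s: 4.68
ee_pos: [490.9, 261.9, 18.2]
ee_rot: [180.0, 0.0, -7.9]
force: [-0.2, 0.8, 0.4]
gripper_width: 14.0
gripper_force: 25.0
```

Request:
send_rows(grip=[-1, -1, -1, -1, -1, -1, -1], xyz=[[0, 0, 0.02], [0, 0, 0.06], [0, 0, 0.1], [0, 0, 0.13], [0, 0, 0.13], [0, 0, 0.13], [0, 0, 0.13]], yaw=[0, 0, 0, 0, 0, 0, 0])

```text
time_s: 5.27
ee_pos: [490.0, 261.4, 147.3]
ee_rot: [179.9, 0.1, -7.9]
force: [-0.9, 0.4, -1.7]
gripper_width: 14.0
gripper_force: 25.0
```

Request:
send_rows(grip=[-1, -1, -1, -1, -1, -1, -1, -1], xyz=[[0.012, -0.034, 0], [0.024, -0.068, 0], [0.036, -0.102, 0], [0.048, -0.136, 0], [0.06, -0.17, 0], [0.072, -0.204, 0], [0.086, -0.239, 0], [0.086, -0.239, 0]], yaw=[-1, -2, -3, -4, -5, -6, -7, -7])

```text
time_s: 5.93
ee_pos: [577.8, 16.9, 145.7]
ee_rot: [179.8, 0.1, -15.2]
force: [-0.3, -0.5, -0.8]
gripper_width: 13.7
gripper_force: 25.0
```

Request:
send_rows(grip=[-1, -1, -1, -1, -1, -1], xyz=[[0, 0, -0.02], [0, 0, -0.04], [0, 0, -0.06], [0, 0, -0.063], [0, 0, -0.063], [0, 0, -0.063]], yaw=[0, 0, 0, 0, 0, 0])

```text
time_s: 6.43
ee_pos: [576.8, 23.2, 84.9]
ee_rot: [180.0, 0.1, -14.9]
force: [1.0, -0.0, -0.0]
gripper_width: 13.8
gripper_force: 25.0
```

```bash
python3 - <<'E'
from h import *
s=eyes.grab_frame("scene")
cv2.imwrite("pics/b.png",cv2.resize(s["frame"][170:270,210:310,::-1],(600,600),interpolation=cv2.INTER_CUBIC))
print(env.state()["ee_pos"],env.state()["ee_rot"],env.state()["force"])
E
```

```text
[577.40311386  23.13493982  85.73735088] [-1.79990884e+02 -3.94974651e-02 -1.48683464e+01] [-0.41206471 -0.00313087 -1.3670476 ]
```

View pics/b.png

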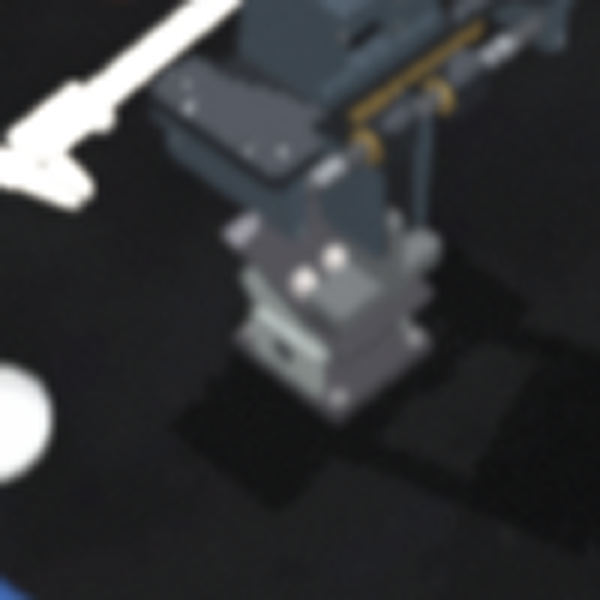

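Request:
send_rows(grip=[-1, -1, -1, -1, -1, -1, -1, -1], xyz=[[0, 0, -0.002], [0, 0, -0.004], [0, 0, -0.006], [0, 0, -0.008], [0, 0, -0.01], [0, 0, -0.011], [0, 0, -0.011], [0, 0, -0.011]], yaw=[0, 0, 0, 0, 0, 0, 0, 0])

```text
time_s: 7.15
ee_pos: [576.9, 22.9, 74.2]
ee_rot: [180.0, 0.0, -14.9]
force: [-0.6, -0.7, -0.5]
gripper_width: 14.0
gripper_force: 25.0
```

Request:
send_rows(grip=[-1, -1, -1, -1], xyz=[[0, 0, -0.001], [0, 0, -0.002], [0, 0, -0.002], [0, 0, -0.002]], yaw=[0, 0, 0, 0])

```text
time_s: 7.48
ee_pos: [577.3, 22.9, 72.7]
ee_rot: [-180.0, -0.1, -14.9]
force: [-0.2, 0.2, 1.6]
gripper_width: 13.8
gripper_force: 25.0
```

Request:
send_rows(grip=[-1, -1, -1, -1], xyz=[[0, 0, -0.001], [0, 0, -0.002], [0, 0, -0.002], [0, 0, -0.002]], yaw=[0, 0, 0, 0])

```text
time_s: 7.82
ee_pos: [577.9, 22.7, 71.0]
ee_rot: [-180.0, -0.1, -14.9]
force: [2.0, -1.0, 5.2]
gripper_width: 13.5
gripper_force: 25.0
```

Request:
send_rows(grip=[-1, -1, -1, -1, -1], xyz=[[0.002, -0.0005, 0.0006], [0.005, -0.0013, 0.0016], [0.0085, -0.0023, 0.0028], [0.012, -0.0032, 0.004], [0.0155, -0.0042, 0.0052]], yaw=[0, 0, 0, 0, 0])

```text
time_s: 8.23
ee_pos: [588.6, 19.2, 74.2]
ee_rot: [179.9, 0.5, -14.9]
force: [-6.1, 2.5, 3.2]
gripper_width: 13.4
gripper_force: 25.0
```

```bash
python3 - <<'E'
from h import *
s=eyes.grab_frame("scene")
cv2.imwrite("pics/c.png",cv2.resize(s["frame"][190:260,230:300,::-1],(600,600),interpolation=cv2.INTER_CUBIC))
print(env.state()["ee_pos"],env.state()["ee_rot"],env.state()["force"])
E
```

```text
[589.56779542  19.0422545   74.48385934] [179.92905865   0.45361876 -14.90630903] [-4.82469056  1.91433544  4.21256633]
```

View pics/c.png

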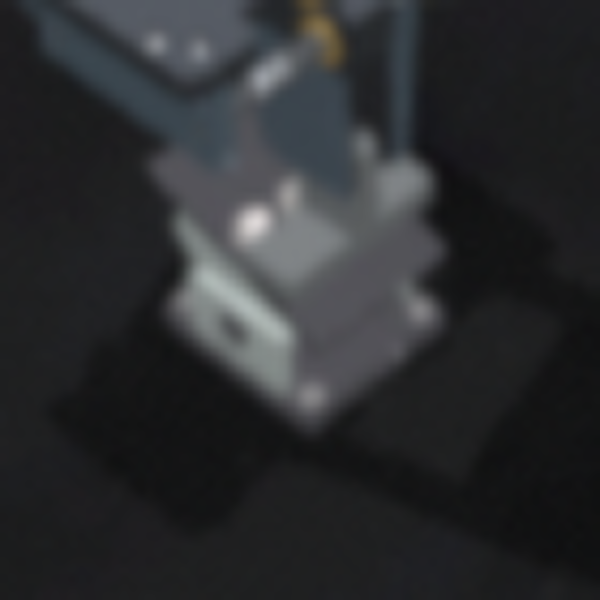

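Request:
send_rows(grip=[-1, -1, -1, -1, -1, -1], xyz=[[0.003, -0.0008, 0.0012], [0.006, -0.0016, 0.0024], [0.0095, -0.0025, 0.0036], [0.013, -0.0035, 0.0048], [0.0165, -0.0044, 0.006], [0.02, -0.0054, 0.0072]], yaw=[0, 0, 0, 0, 0, 0])

```text
time_s: 8.78
ee_pos: [608.3, 14.0, 81.3]
ee_rot: [179.9, 0.6, -14.9]
force: [-6.0, 2.6, 3.8]
gripper_width: 13.7
gripper_force: 25.0
```

Request:
send_rows(grip=[-1, -1, -1, -1, -1, -1], xyz=[[0.003, -0.0008, 0.001], [0.006, -0.0016, 0.002], [0.009, -0.0024, 0.003], [0.012, -0.0032, 0.004], [0.015, -0.004, 0.005], [0.018, -0.0048, 0.006]], yaw=[0, 0, 0, 0, 0, 0])

```text
time_s: 9.28
ee_pos: [626.1, 9.2, 87.4]
ee_rot: [179.9, 0.6, -14.9]
force: [-7.2, 1.9, 4.3]
gripper_width: 13.7
gripper_force: 25.0
```

```bash
python3 - <<'E'
from h import *
s=eyes.grab_frame("scene")
cv2.imwrite("pics/d.png",cv2.resize(s["frame"][170:270,210:310,::-1],(600,600),interpolation=cv2.INTER_CUBIC))
print(env.state()["ee_pos"],env.state()["ee_rot"],env.state()["force"])
E
```

```text
[626.95511748   9.03401847  87.62619306] [179.92822526   0.53236382 -14.90270402] [-6.98950172  1.16985638  4.48046775]
```

View pics/d.png

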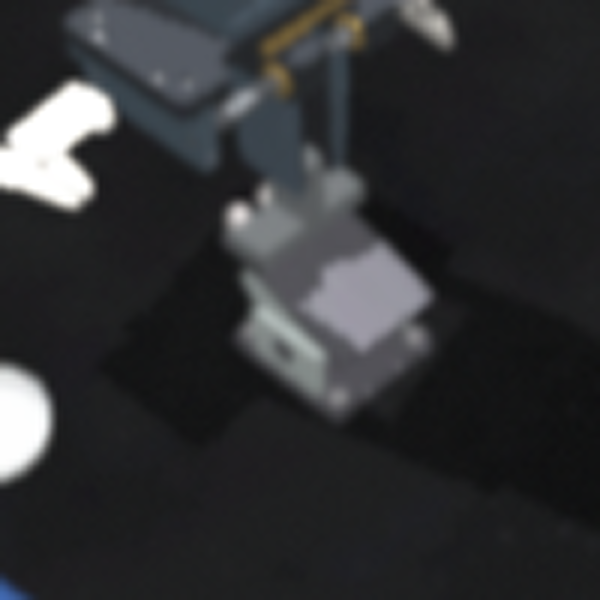

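Request:
send_rows(grip=[-1, -1, -1, -1, -1, -1, -1], xyz=[[0.003, -0.0008, 0.001], [0.006, -0.0016, 0.002], [0.009, -0.0024, 0.003], [0.012, -0.0032, 0.004], [0.015, -0.004, 0.005], [0.017, -0.0045, 0.006], [0.017, -0.0045, 0.006]], yaw=[0, 0, 0, 0, 0, 0, 0])

```text
time_s: 9.92
ee_pos: [648.5, 3.7, 94.5]
ee_rot: [180.0, -0.1, -14.9]
force: [0.5, -0.2, 1.4]
gripper_width: 13.8
gripper_force: 25.0
```

Request:
send_rows(grip=[-1, -1, -1, -1, -1, -1], xyz=[[0, 0, 0.005], [0, 0, 0.02], [0, 0, 0.04], [0, 0, 0.06], [0, 0, 0.08], [0, 0, 0.08]], yaw=[0, 0, 0, 0, 0, 0])

```text
time_s: 10.42
ee_pos: [650.4, 3.8, 179.2]
ee_rot: [-179.9, -0.5, -14.9]
force: [1.6, -0.2, -0.1]
gripper_width: 13.6
gripper_force: 25.0
```

```bash
python3 - <<'E'
from h import *
s=eyes.grab_frame("scene")
cv2.imwrite("pics/e.png",cv2.resize(s["frame"][150:270,200:320,::-1],(600,600),interpolation=cv2.INTER_CUBIC))
print(env.state()["ee_pos"],env.state()["ee_rot"],env.state()["force"])
E
```

```text
[649.10961474   3.86873062 176.77510109] [-179.93498429   -0.31370424  -14.88868098] [ 0.44185386 -0.51797757 -1.19971533]
```

View pics/e.png

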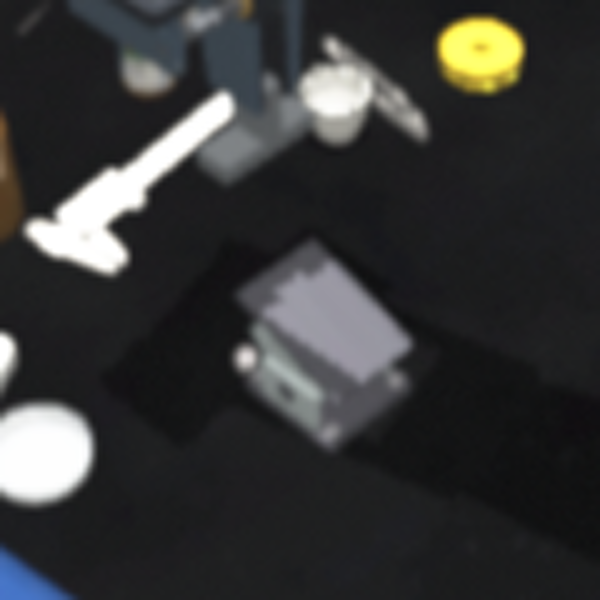

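Request:
send_rows(grip=[-1, -1, -1, -1, -1, -1, -1, -1], xyz=[[-0.024, 0.028, 0], [-0.048, 0.056, 0], [-0.072, 0.084, 0], [-0.096, 0.112, 0], [-0.12, 0.14, 0], [-0.144, 0.168, 0], [-0.167, 0.196, 0], [-0.167, 0.196, -0.03]], yaw=[0, 0, 0, 0, 0, 0, 0, 0])

```text
time_s: 11.13
ee_pos: [479.5, 205.1, 147.8]
ee_rot: [-179.6, -0.3, -14.6]
force: [1.0, 0.4, -0.8]
gripper_width: 13.8
gripper_force: 25.0
```

Request:
send_rows(grip=[-1, -1, -1, -1, -1, -1], xyz=[[0, 0, -0.035], [0, 0, -0.07], [0, 0, -0.095], [0, 0, -0.11], [0, 0, -0.114], [0, 0, -0.114]], yaw=[0, 0, 0, 0, 0, 0])

```text
time_s: 11.63
ee_pos: [478.8, 199.3, 28.6]
ee_rot: [179.8, 0.2, -14.9]
force: [-0.0, -0.0, -0.9]
gripper_width: 13.6
gripper_force: 25.0
```

Request:
send_rows(grip=[-1, -1, -1, -1, -1, -1, -1], xyz=[[0, 0, -0.002], [0, 0, -0.004], [0, 0, -0.006], [0, 0, -0.008], [0, 0, -0.01], [0, 0, -0.011], [0, 0, -0.011]], yaw=[0, 0, 0, 0, 0, 0, 0])

```text
time_s: 12.22
ee_pos: [480.3, 199.9, 19.6]
ee_rot: [180.0, 0.0, -14.9]
force: [-0.3, -0.0, -1.1]
gripper_width: 14.0
gripper_force: 25.0
```

Request:
send_rows(grip=[-1, -1, -1, -1, -1, -1], xyz=[[0, 0, -0.001], [0, 0, -0.002], [0, 0, -0.003], [0, 0, -0.003], [0, 0, -0.003], [0, 0, -0.003]], yaw=[0, 0, 0, 0, 0, 0])

```text
time_s: 12.72
ee_pos: [480.6, 200.1, 18.2]
ee_rot: [-180.0, -0.0, -14.9]
force: [-2.0, -1.3, 10.5]
gripper_width: 13.3
gripper_force: 25.0
```

Request:
send_rows(grip=[-0.6, -0.6, -0.3, 0.0, 0.3, 0.3, 0.3, 0.3], xyz=[[0, 0, 0.001], [0, 0, 0.001], [0, 0, 0.001], [0, 0, 0.001], [0, 0, 0.001], [0, 0, 0.001], [0, 0, 0.001], [0, 0, 0.001]], yaw=[0, 0, 0, 0, 0, 0, 0, 0])

```text
time_s: 13.38
ee_pos: [480.4, 199.9, 17.5]
ee_rot: [180.0, 0.0, -14.9]
force: [0.4, -0.0, -0.5]
gripper_width: 55.4
gripper_force: 0.0
```

Request:
send_rows(grip=[0.3, 0.3, 0.3, 0.3, 0.3, 0.3, 0.3], xyz=[[0, 0, 0], [0, 0, 0.02], [0, 0, 0.05], [0, 0, 0.09], [0, 0, 0.13], [0, 0, 0.15], [0, 0, 0.15]], yaw=[0, 0, 0, 0, 0, 0, 0])

```text
time_s: 13.97
ee_pos: [483.7, 201.3, 173.2]
ee_rot: [-179.6, -0.5, -14.9]
force: [0.8, 0.8, -0.4]
gripper_width: 59.4
gripper_force: 0.0
```

Request:
send_rows(grip=[0.3, 0.3, 0.3, 0.3, 0.3, 0.3, 0.3, 0.3], xyz=[[0, -0.04, 0], [0, -0.08, 0], [0, -0.12, 0], [0.002, -0.16, 0], [0.002, -0.2, 0], [0.003, -0.24, 0], [0.003, -0.28, 0], [0.004, -0.32, 0]], yaw=[0, -1, -2, -3, -4, -5, -6, -7])

```text
time_s: 14.63
ee_pos: [483.2, -121.7, 166.6]
ee_rot: [180.0, 0.1, -21.9]
force: [-0.3, 0.2, -0.3]
gripper_width: 59.3
gripper_force: 0.0
```

Request:
send_rows(grip=[0.3, 0.3, 0.3, 0.3, 0.3, 0.3, 0.3], xyz=[[0.001, -0.04, 0], [0.001, -0.08, 0], [0.002, -0.121, 0], [0.002, -0.121, -0.03], [0.002, -0.121, -0.06], [0.002, -0.121, -0.06], [0.002, -0.121, -0.06]], yaw=[0, 0, 0, 0, 0, 0, 0])

```text
time_s: 15.22
ee_pos: [484.8, -240.3, 105.8]
ee_rot: [-180.0, 0.3, -21.9]
force: [0.5, -0.2, 0.8]
gripper_width: 59.1
gripper_force: 0.0
```

```bash
python3 - <<'E'
from h import *
s=eyes.grab_frame("scene");t=eyes.grab_frame("top")
def c(im,x,y,w,h,k): return cv2.resize(im["frame"][y:y+h,x:x+w,::-1],(w*k,h*k),interpolation=cv2.INTER_CUBIC)
cv2.imwrite("pics/f.png",np.vstack([np.hstack([c(s,220,170,80,60,5),c(t,220,160,80,60,5)]),np.hstack([c(s,235,240,80,60,5),c(t,140,245,80,60,5)])]))
print(env.state()["ee_pos"],env.state()["ee_rot"])
E
```

```text
[ 487.23762329 -240.98881964  108.64308601] [ 1.79987869e+02 -8.76208241e-02 -2.18456767e+01]
```

View pics/f.png

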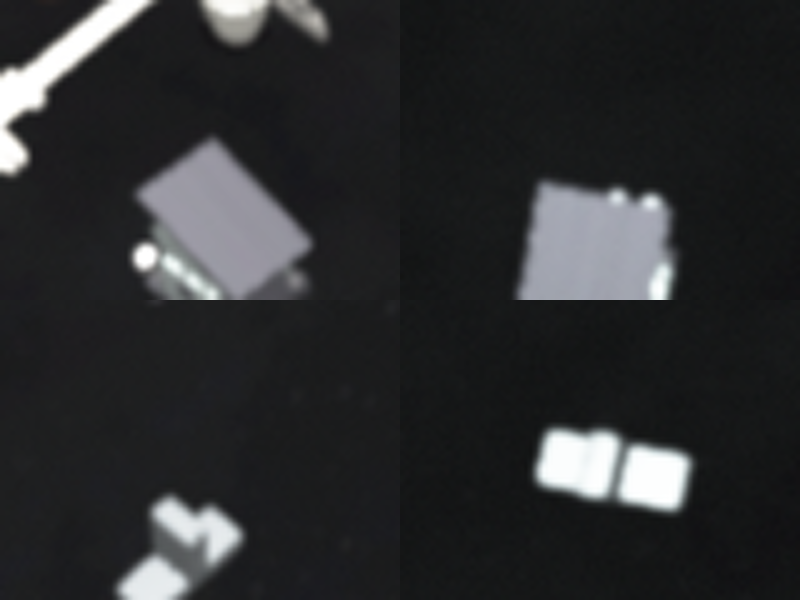

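```bash
python3 - <<'E'
from h import *
s=eyes.grab_frame("scene");t=eyes.grab_frame("top")
e=np.array([np.cos(np.radians(-15)),np.sin(np.radians(-15))]);l=np.array([-e[1],e[0]])
o=lambda u,v,x0,y0:(x0+(u+.5)/5-.5,y0+(v+.5)/5-.5)
for nm,f,uv in(("s",s,o(145,257,220,170)),("t",t,o(218,195,220,160)),("t",t,o(252,200,220,160)),("edge",t,o(200,188,220,160))):
    for z in(4,12,50,75):
        p=ray(f,uv,z);d=p[:2]-[603.5,15];print(nm,z,np.round(p[:2]),np.round([d@e,d@l],1))
E
```

```text
s 4 [656.  21.] [49.4 19.9]
s 12 [652.  27.] [43.9 24.4]
s 50 [633.  55.] [17.8 46. ]
s 75 [620.  73.] [ 0.6 60.2]
t 4 [657.   1.] [54.8  0.6]
t 12 [655.   1.] [53.2  0. ]
t 50 [646.   1.] [45.2 -2.7]
t 75 [641.   0.] [40.  -4.6]
t 4 [653. -15.] [ 55.5 -15.9]
t 12 [651. -15.] [ 53.9 -16.4]
t 50 [643. -15.] [ 45.9 -18.6]
t 75 [638. -15.] [ 40.7 -20.1]
edge 4 [661.  10.] [56.5  9.8]
edge 12 [659.  10.] [54.9  9.2]
edge 50 [650.   9.] [46.9  6.1]
edge 75 [645.   8.] [41.7  4.1]
```

Request:
send_rows(grip=[0.3, 0.3, 0.3, 0.3, 0.3, -1, -1, -1], xyz=[[0, 0, -0.03], [0, 0, -0.06], [0, 0, -0.085], [0, 0, -0.094], [0, 0, -0.094], [0, 0, -0.094], [0, 0, -0.094], [0, 0, -0.094]], yaw=[0, 0, 0, 0, 0, 0, 0, 0], grip_force=15)

```text
time_s: 16.08
ee_pos: [487.9, -241.7, 15.5]
ee_rot: [180.0, -0.2, -21.9]
force: [0.1, 0.4, -0.0]
gripper_width: 42.3
gripper_force: 0.0
```

Request:
send_rows(grip=[-1, -1, -1, -1, -1, -1, -1, -1], xyz=[[0, 0, 0], [0, 0, 0], [0, 0, 0], [0, 0, 0], [0, 0, 0], [0, 0, 0], [0, 0, 0], [0, 0, 0]], yaw=[0, 0, 0, 0, 0, 0, 0, 0])

```text
time_s: 16.75
ee_pos: [486.5, -241.1, 13.9]
ee_rot: [180.0, -0.0, -21.9]
force: [-1.4, 0.8, 3.2]
gripper_width: 14.0
gripper_force: 15.0
```

Request:
send_rows(grip=[-1, -1, -1, -1, -1, -1, -1, -1], xyz=[[0, 0, 0.02], [0, 0, 0.05], [0, 0, 0.09], [0, 0, 0.12], [0, 0, 0.15], [0, 0, 0.15], [0, 0, 0.15], [0, 0, 0.15]], yaw=[0, 0, 0, 0, 0, 0, 0, 0])

```text
time_s: 17.42
ee_pos: [485.5, -240.5, 162.4]
ee_rot: [-180.0, 0.1, -21.9]
force: [-0.2, -0.5, -1.2]
gripper_width: 14.2
gripper_force: 15.0
```

Request:
send_rows(grip=[-1, -1, -1, -1, -1, -1, -1, -1], xyz=[[0.015, 0.034, 0], [0.03, 0.068, 0], [0.045, 0.102, 0], [0.06, 0.136, 0], [0.075, 0.17, 0], [0.09, 0.204, 0], [0.105, 0.238, 0], [0.115, 0.257, 0]], yaw=[1, 2, 3, 4, 5, 6, 7, 7])

```text
time_s: 18.08
ee_pos: [601.1, 19.7, 160.9]
ee_rot: [-180.0, 0.3, -14.7]
force: [-0.1, -0.3, -1.0]
gripper_width: 13.9
gripper_force: 15.0
```

Request:
send_rows(grip=[-1, -1, -1, -1, -1, -1, -1, -1], xyz=[[0, 0, 0], [0, 0, -0.02], [0, 0, -0.04], [0, 0, -0.055], [0, 0, -0.064], [0, 0, -0.064], [0, 0, -0.064], [0, 0, -0.064]], yaw=[0, 0, 0, 0, 0, 0, 0, 0])

```text
time_s: 18.75
ee_pos: [601.9, 15.6, 100.2]
ee_rot: [-180.0, -0.1, -14.9]
force: [0.1, 0.4, -0.9]
gripper_width: 13.7
gripper_force: 15.0
```

```bash
cat >hv.py <<'E'
from h import *
# fit held holder in the scene view: bright plate pixels vs silhouette, ignoring pixels hidden by gripper
s=eyes.grab_frame("scene");st=env.state()
roi=(235,180,60,60)
x,y,w,h=roi
np.save("pics/roi.npy",s["frame"])
g=s["frame"][y:y+h,x:x+w]
cv2.imwrite("pics/g.png",cv2.resize(g[:,:,::-1],(600,600),interpolation=cv2.INTER_CUBIC))
print(st["ee_pos"],st["ee_rot"],st["force"])
R=Ro.from_euler("z",st["ee_rot"][2],degrees=True).as_matrix();t=st["ee_pos"]-[0,0,14]
print("pred plate top corners (crop px x10)",((proj(s,np.array([[38,20,6],[38,-20,6],[-38,-20,6],[-38,20,6],[-38,20,0],[38,20,0]])@R.T+t)-[x,y]+.5)*10).round())
E
python3 hv.py
```

```text
[602.1493011   15.71386962 100.59522658] [-1.79980673e+02 -1.03228705e-01 -1.49033315e+01] [-0.9582192  -0.35459638 -0.59068959]
pred plate top corners (crop px x10) [[154. 227.]
 [258. 154.]
 [454. 290.]
 [350. 369.]
 [350. 384.]
 [155. 243.]]
```

View pics/g.png

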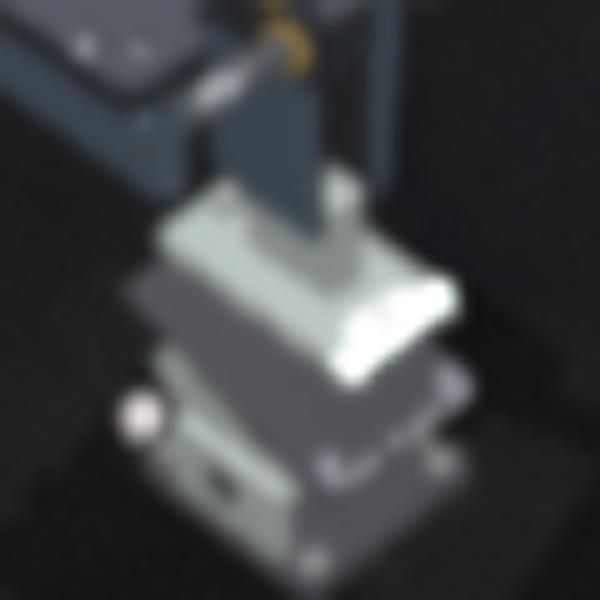

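Request:
send_rows(grip=[-1, -1, -1, -1, -1, -1, -1], xyz=[[0, 0, -0.003], [0, 0, -0.006], [0, 0, -0.009], [0, 0, -0.011], [-0.0008, 0.0002, -0.0125], [-0.0017, 0.0005, -0.014], [-0.0017, 0.0005, -0.014]], yaw=[0, 0, 0, 0, 0, 0, 0], grip_force=8)

```text
time_s: 19.38
ee_pos: [599.5, 16.4, 85.8]
ee_rot: [180.0, 0.0, -14.9]
force: [-1.5, -0.7, 0.8]
gripper_width: 13.8
gripper_force: 8.0
```

Request:
send_rows(grip=[-1, -1, -1, -1, -1, -1], xyz=[[-0.0008, 0.0002, -0.0013], [-0.0016, 0.0004, -0.0026], [-0.0024, 0.0006, -0.004], [-0.0032, 0.0009, -0.0054], [-0.0032, 0.0009, -0.0054], [-0.0032, 0.0009, -0.0054]], yaw=[0, 0, 0, 0, 0, 0])

```text
time_s: 19.88
ee_pos: [595.8, 17.4, 80.0]
ee_rot: [180.0, 0.1, -14.9]
force: [-2.9, 0.2, 1.7]
gripper_width: 14.1
gripper_force: 8.0
```

Request:
send_rows(grip=[-1, -1, -1, -1, -1, -1], xyz=[[-0.0008, 0.0003, -0.0014], [-0.0016, 0.0005, -0.0028], [-0.0025, 0.0008, -0.0044], [-0.0034, 0.0011, -0.006], [-0.0034, 0.0011, -0.006], [-0.0034, 0.0011, -0.006]], yaw=[0, 0, 0, 0, 0, 0])

```text
time_s: 20.38
ee_pos: [592.5, 18.4, 73.9]
ee_rot: [180.0, 0.1, -14.9]
force: [-4.0, -1.5, 1.6]
gripper_width: 13.8
gripper_force: 8.0
```

```bash
cat >fh.py <<'E'
from h import *
# pose of plate from scene silhouette of bright plate: fit x,y,z? use face frame: along(a),lateral(b),yaw,slope, normal height h
s=eyes.grab_frame("scene");st=env.state();roi=(235,180,60,60);x,y,w,h=roi
fr=s["frame"];g=fr[y:y+h,x:x+w]
cv2.imwrite("pics/%s.png"%__import__("sys").argv[1],cv2.resize(g[:,:,::-1],(600,600),interpolation=cv2.INTER_CUBIC))
F=[]
for i in range(10): F.append(env.state()["force"])
print(st["ee_pos"],st["ee_rot"],np.mean(F,0))
def plate(p): # a along face x, b lateral, yaw, slope, nrm lift of underside
    R=(Ro.from_euler("z",p[2],degrees=True)*Ro.from_euler("y",-p[3])).as_matrix()
    R0=(Ro.from_euler("z",-15,degrees=True)*Ro.from_euler("y",-.32)).as_matrix()
    return R,np.array([603,15.8,62])+R0@[p[0],p[1],p[4]]
m=cv2.resize(g.max(2),(w*K,h*K),interpolation=cv2.INTER_CUBIC)
for p in([0,0,-15,.32,0],[0,0,-15,.32,-4]):
    R,t=plate(p);print(((proj(s,HOLD[0]@R.T+t)-[x,y]+.5)*10).round().astype(int)[[0,1,4,5,2,3,6,7]].tolist())
E
python3 fh.py i
```

```text
[592.61074212  18.51810512  73.95184783] [ 1.79981090e+02  7.15093548e-02 -1.48891246e+01] [-3.0215326  -0.27274014  1.50705252]
[[445, 391], [450, 380], [262, 203], [266, 192], [344, 469], [349, 459], [160, 276], [163, 266]]
[[442, 397], [447, 387], [260, 210], [264, 200], [341, 475], [346, 465], [157, 284], [161, 273]]
```

```bash
cat >fh2.py <<'E'
exec(open("fh.py").read())
import sys
hl=float(sys.argv[2])
gb=cv2.resize(g,(w*K,h*K),interpolation=cv2.INTER_CUBIC).astype(int)
for th in(120,150):
    M=(m>th)&(gb[...,2]-gb[...,0]<25)
    n,lab,stt,_=cv2.connectedComponentsWithStats(M.astype(np.uint8)); 
    c=lab[int(44.0*K*.98),int(38*K)] or 1+np.argmax(stt[1:,4]); M=(lab==c)
    W=np.ones_like(M);W[:int(31*K),int(19*K):int(42*K)]=0 # finger zone ignored
    if th==120: print("mask bbox(x10)",(stt[c][:4]/K*10).round(),stt[c][4]/K/K)
    def cost(p):
        R,t=plate([p[0],p[1],p[2],p[3],hl]);S=sil(s,HOLD[:1],roi,R,t)>0
        return ((S!=M)&W).sum()/K/K
    best=None
    for sl in(0.1,.3):
        r=minimize(cost,[0,0,-15,sl],method="Nelder-Mead",options=dict(initial_simplex=np.array([[0,0,-15,sl],[5,0,-15,sl],[0,5,-15,sl],[0,0,-8,sl],[0,0,-15,sl+.1]]),maxiter=400))
        if best is None or r.fun<best.fun: best=r
    print(th,best.x.round(2),best.fun.round(1),"at nominal",cost([0,0,-15,.32]).round(1))
E
python3 fh2.py j 0
```

```text
[592.70388707  18.57098838  73.98791898] [ 1.79992741e+02  6.36744714e-02 -1.48912027e+01] [-2.94735358 -0.14300231  0.82080707]
[[445, 391], [450, 380], [262, 203], [266, 192], [344, 469], [349, 459], [160, 276], [163, 266]]
[[442, 397], [447, 387], [260, 210], [264, 200], [341, 475], [346, 465], [157, 284], [161, 273]]
mask bbox(x10) [190. 220. 257. 247.] 296.5
120 [ -2.08   0.4  -18.53   0.25] 27.9 at nominal 34.3
150 [ -0.67  -1.51 -20.28   0.25] 49.6 at nominal 58.7
```

Request:
send_rows(grip=[-1, -1, -1, -1, -1, -1], xyz=[[0.0002, 0, -0.0006], [0.0004, -0.0001, -0.0012], [0.0006, -0.0002, -0.0019], [0.0006, -0.0002, -0.0019], [0.0006, -0.0002, -0.0019], [0.0006, -0.0002, -0.0019]], yaw=[0, 0, 0, 0, 0, 0])

```text
time_s: 20.98
ee_pos: [593.4, 18.4, 72.4]
ee_rot: [180.0, 0.0, -14.9]
force: [-4.9, -0.1, 3.0]
gripper_width: 13.7
gripper_force: 8.0
```

```bash
python3 fh2.py k -1
```

```text
[593.36118614  18.44046691  72.37630842] [ 1.79997751e+02  4.60393918e-02 -1.48883100e+01] [-4.31886872  1.27859016  3.21083533]
[[445, 391], [450, 380], [262, 203], [266, 192], [344, 469], [349, 459], [160, 276], [163, 266]]
[[442, 397], [447, 387], [260, 210], [264, 200], [341, 475], [346, 465], [157, 284], [161, 273]]
mask bbox(x10) [183. 225. 262. 243.] 296.38888888888886
120 [ -3.65   1.15 -16.18   0.22] 28.2 at nominal 38.4
150 [  0.09  -0.33 -11.5    0.4 ] 53.8 at nominal 58.6
```

Request:
send_rows(grip=[-1, -1, -1, -1, -1, -1, -1, -1], xyz=[[0, 0, 0], [0, 0, 0], [0.0001, 0, -0.0007], [0.0002, 0, -0.0014], [0.0003, -0.0001, -0.0021], [0.0003, -0.0001, -0.0021], [0.0003, -0.0001, -0.0021], [0.0003, -0.0001, -0.0021]], yaw=[0, 0, 0, 0, 0, 0, 0, 0], grip_force=14)

```text
time_s: 21.7
ee_pos: [593.8, 18.3, 70.7]
ee_rot: [-180.0, 0.0, -14.9]
force: [-5.4, -0.0, 5.6]
gripper_width: 13.9
gripper_force: 14.0
```

```bash
python3 fh2.py l -3
```

```text
[593.82377125  18.30520671  70.70963074] [-1.79996799e+02  1.47348908e-02 -1.48864609e+01] [-5.70701819 -0.06770197  6.25271911]
[[445, 391], [450, 380], [262, 203], [266, 192], [344, 469], [349, 459], [160, 276], [163, 266]]
[[442, 397], [447, 387], [260, 210], [264, 200], [341, 475], [346, 465], [157, 284], [161, 273]]
mask bbox(x10) [187. 230. 257. 243.] 297.4166666666667
120 [ -2.67   0.62 -18.49   0.23] 31.2 at nominal 41.0
150 [  1.08  -1.08 -14.44   0.44] 53.4 at nominal 61.4
```

```bash
python3 -c "
from workcell import env
s=env.state();print(s['ee_pos'],s['force'],s['gripper_force']);print(env.job_done())"
```

```text
[593.82377125  18.30520671  70.70963074] [-5.70701819 -0.06770197  6.25271911] 14.004789590835571
the job is handed in; nothing more can be done
None
```

I handed the job in at about 22 s. The chips are wiped onto the worktop and the scraper stands released, clear of the stage. The holder is still gripped and, by position and force readings rather than a final picture, flush and centred with the face about 3.7 mm in.

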